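# Load the glass dispenser and hold its shutter open at the mark

### The arm

A 7-joint arm with a two-finger parallel gripper is mounted at the origin on a cart in front of the work surface, level with it; the furniture and walls round the work are solid. World frame = base frame: x ahead of the robot, y to its left, z up, the work surface at z = 0. Lengths are in m, angles in degrees, forces in N, time in s.
With the tool pointing down it reaches from about 0.425 to 0.875 m from the base axis. Payload 4.7 kg.
Tool frame: the origin (TCP) lies at the centre of the arm's flange, where the gripper is bolted on; the fingertips stand 182 mm ahead of it and the grasp point (between the pads) lies 164 mm ahead of it; z points along the fingers, y is the line along which they close (so a half turn about z gives the same grasp; the last joint's range is limited). The gripper opens to 87 mm and grips with 3 to 60 N. Pads are 19 mm wide; open, the fingers measure 117 mm over their backs; the gripper's body (75 mm by 190 mm) begins 51 mm behind the grasp point.
Start: joints at [77.183, 18.392, -4.016, 83.108, 1.295, 78.541, -3.26], TCP at [0.153, -0.632, 0.405] pointing down, gripper open.
Joint ranges: [-163.93, 163.93], [-17.29, 119.83], [-79.2, 71.16], [3.27, 140.29], [-89.18, 269.18], [5.43, 117.66], [-154.24, 154.24]. Speed limits (degrees/s): [147.25, 147.25, 180, 180, 180, 180, 180].

### API

Orientations are given as [roll, pitch, yaw] about the fixed x, y, z axes, in that order (R = Rz(yaw) Ry(pitch) Rx(roll)).
In Python, from workcell import observe, capture, finish_job, cut_out gives the robot as it stands.
- The arm moves only by the tool apply_moves, never from a script. Its argument "targets" is a list of rows, each an object of numbers: "dx", "dy", "dz": the shift along the tool's x, y, z in cm; "twist": the turn about the tool's z in rad; "jaw": the opening, from 0 (shut) to 1 (fully open). A call has 1 to 20 rows; each row shifts and turns the commanded pose from where the row before left it, along the tool's axes as they then stand; what a row does not reach is not made up. A row lasts 1/8 s, in which the tool goes at most 62.5 mm and 10.7 degrees, less where a joint would pass 70% of its speed; a pose out of reach is approached as far as the arm can. A call with a gripper value outside its range is refused whole. The fingers move at their own pace and stop on an object; "squeeze" is the grip in N (left out, the last holds). Time passes only in rows, so rows that do not move let the fingers close. It gives the time, the measured TCP pose, the force, the opening and the grip force at its end, in the units of the state.
- observe(): the state, without advancing time (a new reading comes with each control period).
- capture(name): name is "scene" or "top"; returns a dict with "image" (420x560x3 uint8, red, green, blue), "intrinsics" (3x3 intrinsics, pixels), "world_from_camera" (4x4, takes a point from camera to world coordinates). Camera axes: x right, y up, looking along -z (the intrinsics and any distortion apply to the point x, -y, -z); pixel columns grow to the right and rows downward; lengths in m; the calibration is good to about 2 mm. A picture is of the moment at which its call begins. There is no depth.
- finish_job(): hands the job in; it is judged then, once.
Trained networks look in the newest picture that a camera, given by its name, has taken for a name from the list of things; names that differ only in an ending like _2 or _b are one class to them, and where a whole thing is asked for, a point or a joint stands for the part that bears it (a point fixed in the world has none). Each returns a list of dicts, best first, with "confidence" (0 to 1); they miss things now and then, are a little off and sometimes report something else, mostly with a low value. They report only what shows in the picture. A call takes as long as a camera call.
- cut_out(camera, label): "mask" (420x560 bool, what is visible of it) and "extent" ([left, top, right, bottom] in pixels, round what is visible of it).
The state is a dict: "clock": time; "qpos": joint angles; "qvel": joint speeds; "joint_torque": joint torques, N m; "tcp_pos": TCP position; "eef_rot": TCP orientation; "ft_force": force on the tool from outside, world axes, zero at the start; "ft_torque": the same for the moment, N m; "grip_width": finger opening in m; "gripper_force": force on a finger pad.
Only numpy, scipy, OpenCV 4.12 (cv2) and the standard library are available. Lean on these libraries where they do the work, as an engineer would, in place of code of your own. Each camera call takes 0.05 s, during which the arm holds its last target. There are 200 camera calls.

### The job

Put both green glass nuggets into the funnel of the dispenser while its shutter is shut. Then pull the spring shutter out by its upright wooden post until the post stands on the mark between the two small pins, so that the nuggets drop into the tumbler below, and keep it there: finish while still holding the post at the mark, because the spring shuts it when it is let go. Leave the tumbler upright in its place, and leave the cork and the brass mould alone.

Things in the scene. Friction and masses are not known exactly. Their poses are not given: they have to be found in the camera images.
- dispenser: bench dispenser fixed to the table: plywood base 290 x 130 x 8 mm, two columns (y = +/-52 mm, to z = 116 mm) carrying a clear upright tube (bore 42 mm) with a steel funnel; the tumbler stands below. Origin on the table under the tube's axis, z up; the shutter pulls out to its -x (yaw within 0.25 rad). A guide 66 mm wide, top at z = 99 mm, runs forward to x = -208 mm
- hopper_mouth (a point): centre of the funnel's round mouth, at its rim, 164 mm above the table; mouth 96 mm across outside, narrowing over 30 mm to the tube; the shut shutter closes the tube 60 mm below the rim
- shutter (a joint): how far the flat steel shutter is pulled out, in m: 0 shut, 0.075 the end stop; 0.055 is the mark, where the port of the shutter lies under the tube and the nuggets fall through. A spring pulls it shut: 2.5 N at 0, 8 N at the mark. It moves along the dispenser's -x
- post (a point): the upright round wooden pull post on the shutter, 16 mm in diameter with a 20 mm button on top; this point is on its axis at the height to grip, 135 mm above the table. The post rises from a dark foot block (26 x 30 mm, top at 114 mm) to 159 mm; it stands 125 mm in front of the tube's axis when shut and moves with the shutter
- mark (a point): where the point 'post' must come: above the dark line across the guide between two short pins (9 mm thick, tops at 105 mm, at y = +/-28 mm of the dispenser), 180 mm in front of the tube's axis; given 135 mm above the table like the post
- tumbler: amber glass tumbler, 62 mm wide, 82 mm high, standing loose on the dispenser's base (8 mm) under the tube; origin at the centre of its underside
- nugget1_center (a point): rounded green glass nugget, 26 mm across and 22 mm high, about 18 to 35 g, on the table; this point is its centre, 11 mm up
- nugget2_center (a point): the second nugget, the same as the first
- cork_center (a point): cork stopper, 33 mm wide and 32 mm high, to be left alone; this point is its centre
- mould: open brass mould, 68 mm wide, 54 mm high, to be left alone; origin at the centre of its underside

How it is judged:
By the outcome, as a careful person would: the job done as asked, in the order asked, and still so for the second after the job is handed in, while the arm keeps its last pose, push and grip.
It also fails if it takes over 61 s, if anything falls off the work surface, if the arm or the gripper's body presses on something with over 40 N, if the wrist force passes 120 N, or if a joint passes its speed limit or range.

## Working session

There is one attempt and no reset: what is moved stays moved. The work goes in short steps, Python scripts to look and compute and a tool call to move; the robot and the scene stay as the last step left them, time stands still between calls to the robot, and variables do not carry over. Pictures are saved under pics/ and viewed, at most 10 in all, crops included, and the job is handed in when it is done.

Besides the shell and the picture viewer there is one more tool, called as a command line: name --argument value ..., lists and objects as JSON in quotes. apply_moves: Moves the arm, as the interface text tells. Its arguments: {"type":"object","properties":{"targets":{"type":"array","items":{"type":"object","properties":{"dx":{"type":"number"},"dy":{"type":"number"},"dz":{"type":"number"},"twist":{"type":"number"},"jaw":{"type":"number"}}}},"squeeze":{"type":"number"}},"required":["targets"]}

```bash
mkdir -p pics; cat > h.py <<'E'
import numpy as np, cv2
from workcell import observe, capture, finish_job, cut_out
def ray(c,u,v):
    K=np.array(c["intrinsics"]);T=np.array(c["world_from_camera"])
    d=np.linalg.inv(K)@[u,v,1]; d=T[:3,:3]@[d[0],-d[1],-d[2]]
    return T[:3,3],d
def at(c,u,v,z):
    o,d=ray(c,u,v); return o+d*(z-o[2])/d[2]
def proj(c,p):
    K=np.array(c["intrinsics"]);T=np.array(c["world_from_camera"])
    q=T[:3,:3].T@(np.array(p)-T[:3,3]); q=K@[q[0],-q[1],-q[2]]; return q[:2]/q[2]
def save(c,n): cv2.imwrite('pics/'+n,cv2.cvtColor(c["image"],cv2.COLOR_RGB2BGR))
E
python3 - <<'E'
from h import *
np.set_printoptions(precision=4,suppress=True)
s=observe();print({k:s[k] for k in("clock","tcp_pos","eef_rot","grip_width","ft_force")})
ims=[]
for n in("scene","top"):
    c=capture(n);save(c,n+'0.png');print(n,c.keys(),c["world_from_camera"][:3] if hasattr(c["world_from_camera"],'shape') else c["world_from_camera"])
    for l,z in(("nugget1_center",.011),("post",.135),("tumbler",.05),("hopper_mouth",.164),("dispenser",.1),("cork_center",.016),("mould",.027)):
        try:
            for d in cut_out(n,l)[:3]:
                ys,xs=np.nonzero(d["mask"]);u,v=xs.mean(),ys.mean()
                print(l,round(d["confidence"],2),d["extent"],round(u,1),round(v,1),at(c,u,v,z))
        except Exception as e: print(l,e)
E
```

```text
{'clock': 0.0, 'tcp_pos': array([ 0.153 , -0.6315,  0.4036]), 'eef_rot': array([-179.8918,    0.0041,   13.6257]), 'grip_width': 0.08695279301013244, 'ft_force': array([-0.4608,  0.1958,  0.3919])}
scene dict_keys(['image', 'intrinsics', 'world_from_camera']) [[-0.8617  0.2601 -0.4357  0.1381]
 [-0.5074 -0.4583  0.7298  0.675 ]
 [-0.0099  0.8499  0.5268  0.6012]]
nugget1_center 0.39 [223.3, 206.8, 243.8, 238.4] 232.3 223.7 [ 0.6932 -0.0196  0.011 ]
post 0.62 [194.2, 185.0, 283.6, 224.4] 251.7 206.7 [0.5788 0.0545 0.135 ]
tumbler 0.9 [221.8, 207.0, 245.0, 239.0] 232.9 224.0 [0.6545 0.0266 0.05  ]
hopper_mouth 0.81 [197.8, 166.5, 325.3, 284.4] 258.7 229.5 [0.4966 0.152  0.164 ]
dispenser 0.58 [196.0, 165.6, 322.8, 284.3] 259.2 229.6 [0.5481 0.0753 0.1   ]
cork_center 0.53 [180.8, 307.7, 197.5, 329.4] 188.5 316.2 [0.5772 0.2771 0.016 ]
mould 0.98 [318.9, 164.2, 345.8, 191.5] 332.8 177.8 [ 0.5657 -0.3373  0.027 ]
top dict_keys(['image', 'intrinsics', 'world_from_camera']) [[ 0.0072  0.9857 -0.1685  0.3664]
 [-0.9994  0.0129  0.0329  0.0041]
 [ 0.0346  0.1682  0.9851  1.1585]]
post 0.77 [252.7, 126.0, 292.5, 219.9] 268.3 185.7 [0.6063 0.0102 0.135 ]
hopper_mouth 0.76 [229.1, 126.8, 305.0, 263.6] 267.4 197.4 [0.5733 0.0117 0.164 ]
hopper_mouth 0.7 [151.4, 201.7, 168.3, 214.8] 159.5 205.9 [0.5514 0.2431 0.164 ]
cork_center 0.62 [154.2, 201.8, 167.7, 212.8] 159.8 206.4 [0.5776 0.278  0.016 ]
mould 0.68 [396.5, 195.2, 429.2, 224.0] 410.3 212.5 [ 0.5685 -0.3428  0.027 ]
```

View pics/scene0.png

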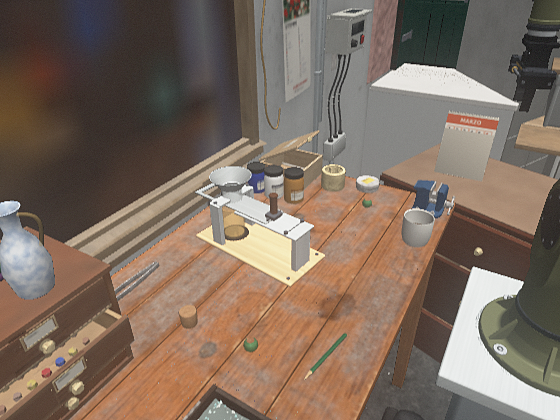

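View pics/top0.png

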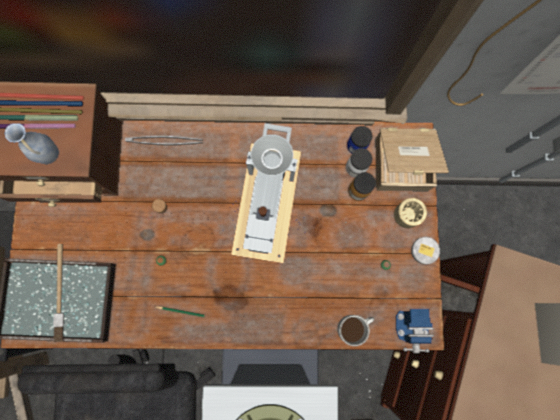

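The scene view shows the dispenser near (255,230) and the nuggets near (251,344) and (368,203). In the top view the funnel is at (272,155), the post at (263,211), and the nuggets at (161,259) and (385,265). The networks missed the nuggets, so I'll find them by colour and enlarge the dispenser.

```bash
python3 - <<'E'
from h import *
np.set_printoptions(precision=4,suppress=True)
cs={n:capture(n) for n in("scene","top")}
for n,pts in(("scene",[(251,344),(368,203)]),("top",[(161,259),(385,265)])):
    c=cs[n];im=c["image"].astype(int)
    g=((im[...,1]>im[...,0]+3)&(im[...,1]>im[...,2]+5)).astype(np.uint8)
    k,lab,st,ce=cv2.connectedComponentsWithStats(g)
    for p in pts:
        i=min(range(1,k),key=lambda i:np.hypot(*(ce[i]-p))+ (50 if st[i,4]<12 else 0))
        print(n,ce[i],st[i],at(c,*ce[i],.011))
def crop(c,x0,y0,w,h,f):
    return cv2.resize(c["image"][y0:y0+h,x0:x0+w],None,fx=f,fy=f,interpolation=cv2.INTER_CUBIC)
t=crop(cs["top"],220,115,100,150,4);s=crop(cs["scene"],190,155,100*1+0,150,4)
o=np.hstack([t,s]);cv2.imwrite('pics/d.png',o[...,::-1])
E
```

```text
scene [250.5431 345.1983] [244 338  14  14 116] [0.4425 0.2719 0.011 ]
scene [366.8235 203.    ] [363 199   9   8  51] [ 0.4386 -0.2784  0.011 ]
top [161.8718 260.5641] [157 256   9   9  39] [0.4446 0.2671 0.011 ]
top [384.1538 265.4615] [381 260   9  10  39] [ 0.4378 -0.2775  0.011 ]
```

View pics/d.png

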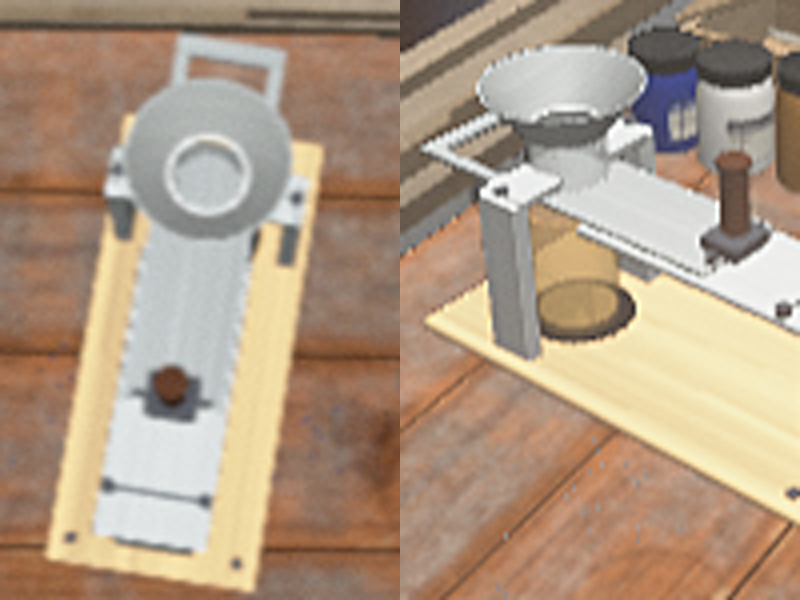

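```bash
python3 - <<'E'
from h import *
from scipy.optimize import least_squares
np.set_printoptions(precision=4,suppress=True)
ct=capture("top");cs=capture("scene")
T=lambda x,y:np.array([220+x/4-.4,115+y/4-.4]);S=lambda x,y:np.array([190+(x-400)/4-.4,155+y/4-.4])
F=[(ct,T(210,160),(0,0,.164)),(ct,T(107,485),(-.18,.028,.105)),(ct,T(205,501),(-.18,-.028,.105)),(ct,T(173,384),(-.125,0,.159)),
(cs,S(562,95),(0,0,.164)),(cs,S(734,157),(-.125,0,.159)),(cs,S(783,309),(-.18,.028,.105))]
def W(p,q): 
    c,s=np.cos(p[2]),np.sin(p[2]);return [p[0]+c*q[0]-s*q[1],p[1]+s*q[0]+c*q[1],q[2]]
f=lambda p:np.concatenate([proj(c,W(p,q))-u for c,u,q in F])
r=least_squares(f,[.65,0,0],loss='soft_l1');print(r.x,np.round(f(r.x).reshape(-1,2),1))
for q in((0,0,.164),(-.125,0,.135),(-.18,0,.135)):print(W(r.x,q))
for c,u,q in F:print(at(c,*u,q[2]))
s=observe();print(s['tcp_pos'],s['eef_rot'])
E
```

```text
[ 0.6691  0.0034 -0.1522] [[-0.3  0.4]
 [ 0.1  0.2]
 [-0.   0.2]
 [-0.5 -0.3]
 [ 0.1 -3.6]
 [-0.1  0.1]
 [-0.  -1.1]]
[np.float64(0.6691451959753764), np.float64(0.00338637030368021), 0.164]
[np.float64(0.5455898184249387), np.float64(0.022335477891342846), 0.135]
[np.float64(0.49122545230274617), np.float64(0.030673085229914406), 0.135]
[0.67   0.0026 0.164 ]
[0.4959 0.0586 0.105 ]
[0.4874 0.0029 0.105 ]
[0.5449 0.0212 0.159 ]
[0.6592 0.0173 0.164 ]
[0.5458 0.0217 0.159 ]
[0.4934 0.0618 0.105 ]
[ 0.1531 -0.6317  0.4048] [179.9918   0.0015  13.6255]
```

The dispenser fits at (0.669, 0.003) with yaw -8.7°. The nuggets are near (0.4385,-0.278) and (0.4435,0.269). I'll move above nugget 1.

apply_moves --targets '[{"dx": 3,"dy": -2.3,"jaw": 1},{"dx": 3,"dy": -2.3},{"dx": 3,"dy": -2.3},{"dx": 3,"dy": -2.3},{"dx": 3,"dy": -2.3},{"dx": 3,"dy": -2.3},{"dx": 3,"dy": -2.3},{"dx": 3,"dy": -2.3},{"dx": 3,"dy": -2.3},{"dx": 3,"dy": -2.3},{"dx": 3,"dy": -2.3},{"dx": 3,"dy": -2.3},{"twist": -0.169},{"twist": -0.169},{"twist": -0.169},{"twist": -0.169},{"twist": -0.169},{"twist": -0.169},{"twist": -0.169},{"dx": 0}]' --squeeze 20

```text
invalid input at $.targets[0]: expected keys dx, dy, dz, twist, jaw
```

apply_moves --targets '[{"dx": 3,"dy": -2.3,"dz": 0,"twist": 0,"jaw": 1},{"dx": 3,"dy": -2.3,"dz": 0,"twist": 0,"jaw": 1},{"dx": 3,"dy": -2.3,"dz": 0,"twist": 0,"jaw": 1},{"dx": 3,"dy": -2.3,"dz": 0,"twist": 0,"jaw": 1},{"dx": 3,"dy": -2.3,"dz": 0,"twist": 0,"jaw": 1},{"dx": 3,"dy": -2.3,"dz": 0,"twist": 0,"jaw": 1},{"dx": 3,"dy": -2.3,"dz": 0,"twist": 0,"jaw": 1},{"dx": 3,"dy": -2.3,"dz": 0,"twist": 0,"jaw": 1},{"dx": 3,"dy": -2.3,"dz": 0,"twist": 0,"jaw": 1},{"dx": 3,"dy": -2.3,"dz": 0,"twist": 0,"jaw": 1},{"dx": 3,"dy": -2.3,"dz": 0,"twist": 0,"jaw": 1},{"dx": 3,"dy": -2.3,"dz": 0,"twist": 0,"jaw": 1},{"dx": 0,"dy": 0,"dz": 0,"twist": -0.169,"jaw": 1},{"dx": 0,"dy": 0,"dz": 0,"twist": -0.169,"jaw": 1},{"dx": 0,"dy": 0,"dz": 0,"twist": -0.169,"jaw": 1},{"dx": 0,"dy": 0,"dz": 0,"twist": -0.169,"jaw": 1},{"dx": 0,"dy": 0,"dz": 0,"twist": -0.169,"jaw": 1},{"dx": 0,"dy": 0,"dz": 0,"twist": -0.169,"jaw": 1},{"dx": 0,"dy": 0,"dz": 0,"twist": -0.169,"jaw": 1},{"dx": 0,"dy": 0,"dz": 0,"twist": 0,"jaw": 1}]' --squeeze 20

```text
clock: 3.5
tcp_pos: [0.4379, -0.2787, 0.4048]
eef_rot: [180.0, 0.0, 81.3]
ft_force: [-0.1, -0.4, -0.4]
grip_width: 0.087
gripper_force: 0.0
```

apply_moves --targets '[{"dx": 0,"dy": 0,"dz": 4.5,"twist": 0,"jaw": 1},{"dx": 0,"dy": 0,"dz": 4.5,"twist": 0,"jaw": 1},{"dx": 0,"dy": 0,"dz": 4.5,"twist": 0,"jaw": 1},{"dx": 0,"dy": 0,"dz": 4,"twist": 0,"jaw": 1},{"dx": 0,"dy": 0,"dz": 2.5,"twist": 0,"jaw": 1},{"dx": 0,"dy": 0,"dz": 1.2,"twist": 0,"jaw": 1},{"dx": 0,"dy": 0,"dz": 0.6,"twist": 0,"jaw": 1},{"dx": 0,"dy": 0,"dz": 0,"twist": 0,"jaw": 0.6},{"dx": 0,"dy": 0,"dz": 0,"twist": 0,"jaw": 0.1},{"dx": 0,"dy": 0,"dz": 0,"twist": 0,"jaw": 0.1},{"dx": 0,"dy": 0,"dz": 0,"twist": 0,"jaw": 0.1},{"dx": 0,"dy": 0,"dz": 0,"twist": 0,"jaw": 0.1},{"dx": 0,"dy": 0,"dz": 0,"twist": 0,"jaw": 0.1}]' --squeeze 20

```text
clock: 5.12
tcp_pos: [0.4379, -0.2787, 0.1868]
eef_rot: [180.0, 0.0, 81.4]
ft_force: [0.6, 0.5, -0.1]
grip_width: 0.0349
gripper_force: 0.0
```

apply_moves --targets '[{"dx": 0,"dy": 0,"dz": 0,"twist": 0,"jaw": 0.1},{"dx": 0,"dy": 0,"dz": 0,"twist": 0,"jaw": 0.1},{"dx": 0,"dy": 0,"dz": 0,"twist": 0,"jaw": 0.1}]' --squeeze 20

```text
clock: 5.5
tcp_pos: [0.438, -0.2787, 0.1867]
eef_rot: [-180.0, 0.0, 81.4]
ft_force: [0.2, -0.1, -0.2]
grip_width: 0.0235
gripper_force: 20.0
```

apply_moves --targets '[{"dx": 0,"dy": 0,"dz": -1,"twist": 0,"jaw": 0.1},{"dx": 0,"dy": 0,"dz": -2.5,"twist": 0,"jaw": 0.1},{"dx": 0,"dy": 0,"dz": -4,"twist": 0,"jaw": 0.1},{"dx": 0,"dy": 0,"dz": -4,"twist": 0,"jaw": 0.1},{"dx": 0,"dy": 0,"dz": -4,"twist": 0,"jaw": 0.1},{"dx": 0,"dy": 0,"dz": -3,"twist": 0,"jaw": 0.1},{"dx": 0,"dy": 0,"dz": -1.5,"twist": 0,"jaw": 0.1},{"dx": 0,"dy": 0,"dz": 0,"twist": 0,"jaw": 0.1}]' --squeeze 20

```text
clock: 6.5
tcp_pos: [0.4381, -0.2787, 0.3875]
eef_rot: [179.9, 0.1, 81.4]
ft_force: [-0.2, -0.2, -0.6]
grip_width: 0.0241
gripper_force: 20.0
```

```bash
cat > mv.py <<'E'
from h import *
import sys
s=observe();x,y=map(float,sys.argv[1:3]);p=s['tcp_pos'];a=np.radians(s['eef_rot'][2])
d=np.array([x,y])-p[:2];c,n=np.cos(a),np.sin(a)
print(np.round(p,4),'width',round(s['grip_width'],4),s['gripper_force'],'tool dx,dy cm',np.round(100*np.array([c*d[0]+n*d[1],n*d[0]-c*d[1]]),2))
E
python3 mv.py .669 .0034
```

```text
[ 0.4381 -0.2787  0.3875] width 0.0241 19.999812003225088 tool dx,dy cm [31.34 18.62]
```

apply_moves --targets '[{"dx": 1.5,"dy": 0.9,"dz": 0,"twist": 0,"jaw": 0.1},{"dx": 3.2,"dy": 1.9,"dz": 0,"twist": 0,"jaw": 0.1},{"dx": 3.2,"dy": 1.9,"dz": 0,"twist": 0,"jaw": 0.1},{"dx": 3.2,"dy": 1.9,"dz": 0,"twist": 0,"jaw": 0.1},{"dx": 3.2,"dy": 1.9,"dz": 0,"twist": 0,"jaw": 0.1},{"dx": 3.2,"dy": 1.9,"dz": 0,"twist": 0,"jaw": 0.1},{"dx": 3.2,"dy": 1.9,"dz": 0,"twist": 0,"jaw": 0.1},{"dx": 3.2,"dy": 1.9,"dz": 0,"twist": 0,"jaw": 0.1},{"dx": 3.2,"dy": 1.9,"dz": 0,"twist": 0,"jaw": 0.1},{"dx": 3.2,"dy": 1.9,"dz": 0,"twist": 0,"jaw": 0.1},{"dx": 1,"dy": 0.6,"dz": 0,"twist": 0,"jaw": 0.1},{"dx": 0,"dy": 0,"dz": 1.5,"twist": 0,"jaw": 0.1},{"dx": 0,"dy": 0,"dz": 0,"twist": 0,"jaw": 0.1}]' --squeeze 20

```text
clock: 8.12
tcp_pos: [0.6676, 0.0014, 0.369]
eef_rot: [-179.7, 0.1, 81.3]
ft_force: [0.9, -0.9, -0.3]
grip_width: 0.0241
gripper_force: 20.0
```

```bash
python3 mv.py .669 .0034; python3 - <<'E'
from h import *
c=capture("scene");i=cv2.resize(c["image"][100:250,150:340],None,fx=4,fy=4,interpolation=cv2.INTER_CUBIC);cv2.imwrite('pics/f1.png',i[...,::-1])
E
```

```text
[0.6676 0.0014 0.369 ] width 0.0241 19.999799514189363 tool dx,dy cm [0.22 0.1 ]
```

View pics/f1.png

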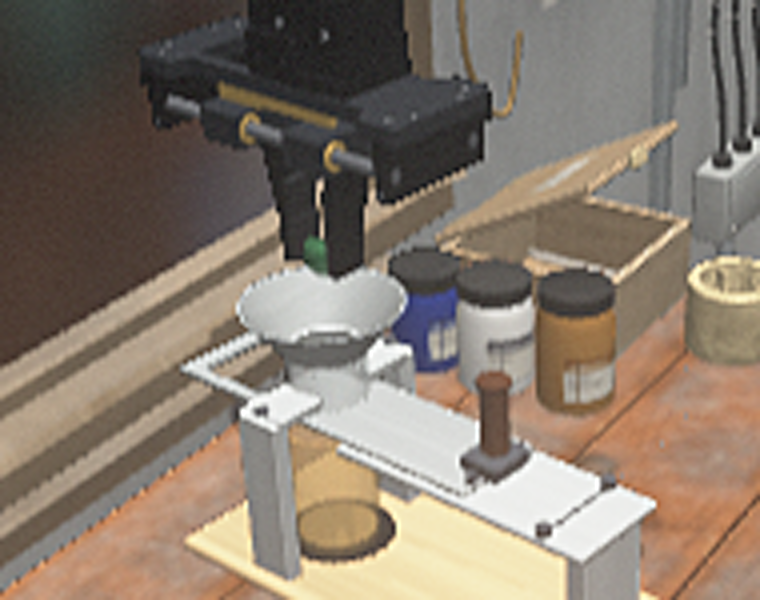

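The nugget is held between the pads at (316,252) in the crop, centred over the funnel. I'll lower it and release.

apply_moves --targets '[{"dx": 0.2,"dy": 0.1,"dz": 1.4,"twist": 0,"jaw": 0.1},{"dx": 0,"dy": 0,"dz": 1.2,"twist": 0,"jaw": 0.1},{"dx": 0,"dy": 0,"dz": 0,"twist": 0,"jaw": 0.1},{"dx": 0,"dy": 0,"dz": 0,"twist": 0,"jaw": 0.45},{"dx": 0,"dy": 0,"dz": 0,"twist": 0,"jaw": 0.45},{"dx": 0,"dy": 0,"dz": 0,"twist": 0,"jaw": 0.45},{"dx": 0,"dy": 0,"dz": -1.5,"twist": 0,"jaw": 0.45},{"dx": 0,"dy": 0,"dz": -3.5,"twist": 0,"jaw": 0.45},{"dx": 0,"dy": 0,"dz": -1.5,"twist": 0,"jaw": 1}]' --squeeze 20

```text
clock: 9.3
tcp_pos: [0.6703, 0.0052, 0.4141]
eef_rot: [179.7, -0.0, 81.4]
ft_force: [0.8, 1.0, 0.0]
grip_width: 0.0435
gripper_force: 0.0
```

```bash
python3 mv.py .4435 .2695
```

```text
[0.6703 0.0052 0.4141] width 0.0435 0.0 tool dx,dy cm [ 22.74 -26.38]
```

apply_moves --targets '[{"dx": 1.1,"dy": -1.2,"dz": 0,"twist": 0,"jaw": 1},{"dx": 2.4,"dy": -2.8,"dz": 0,"twist": 0,"jaw": 1},{"dx": 2.4,"dy": -2.8,"dz": 0,"twist": 0,"jaw": 1},{"dx": 2.4,"dy": -2.8,"dz": 0,"twist": 0,"jaw": 1},{"dx": 2.4,"dy": -2.8,"dz": 0,"twist": 0,"jaw": 1},{"dx": 2.4,"dy": -2.8,"dz": 0,"twist": 0,"jaw": 1},{"dx": 2.4,"dy": -2.8,"dz": 0,"twist": 0,"jaw": 1},{"dx": 2.4,"dy": -2.8,"dz": 0,"twist": 0,"jaw": 1},{"dx": 2.4,"dy": -2.8,"dz": 0,"twist": 0,"jaw": 1},{"dx": 2.4,"dy": -2.8,"dz": 0,"twist": 0,"jaw": 1},{"dx": 0,"dy": 0,"dz": 4,"twist": 0,"jaw": 1},{"dx": 0,"dy": 0,"dz": 4,"twist": 0,"jaw": 1},{"dx": 0,"dy": 0,"dz": 0,"twist": 0,"jaw": 1}]' --squeeze 20

```text
clock: 10.92
tcp_pos: [0.4404, 0.268, 0.3271]
eef_rot: [-179.6, 0.3, 81.5]
ft_force: [0.0, -0.2, 0.3]
grip_width: 0.0871
gripper_force: 0.0
```

```bash
python3 mv.py .4435 .2695; python3 - <<'E'
from h import *
t=capture("top")["image"];s=capture("scene")["image"]
f=lambda i:cv2.resize(i,(400,600),interpolation=cv2.INTER_CUBIC)
cv2.imwrite('pics/g1.png',np.hstack([f(t[120:270,220:320]),f(s[130:280,185:285])])[...,::-1])
E
```

```text
[0.4404 0.268  0.3271] width 0.0871 0.0 tool dx,dy cm [0.2  0.28]
```

View pics/g1.png

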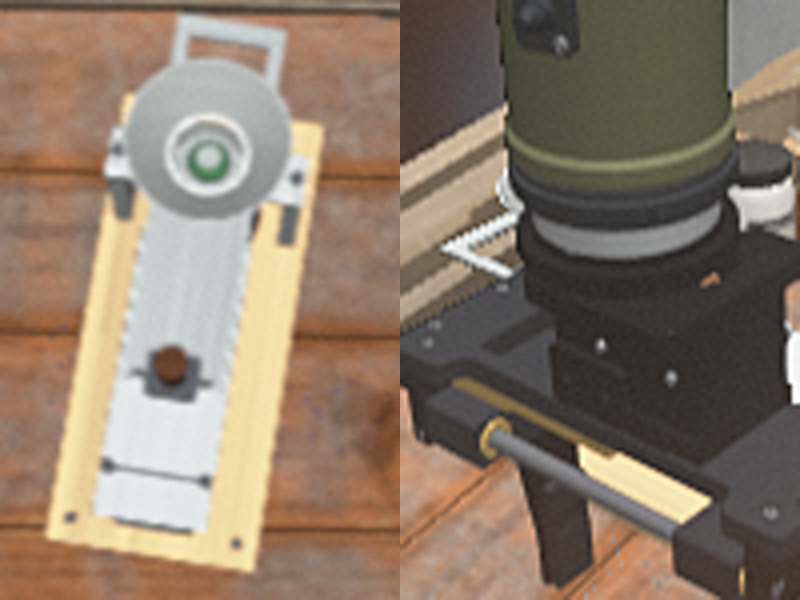

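Nugget 1 lies at the bottom of the tube, at (208,158) in the crop. The post is still shut. Next I'll grasp nugget 2.

apply_moves --targets '[{"dx": 0.2,"dy": 0.3,"dz": 3,"twist": 0,"jaw": 1},{"dx": 0,"dy": 0,"dz": 4.2,"twist": 0,"jaw": 1},{"dx": 0,"dy": 0,"dz": 3.5,"twist": 0,"jaw": 1},{"dx": 0,"dy": 0,"dz": 2,"twist": 0,"jaw": 1},{"dx": 0,"dy": 0,"dz": 1,"twist": 0,"jaw": 1},{"dx": 0,"dy": 0,"dz": 0.3,"twist": 0,"jaw": 1},{"dx": 0,"dy": 0,"dz": 0,"twist": 0,"jaw": 0.5},{"dx": 0,"dy": 0,"dz": 0,"twist": 0,"jaw": 0.1},{"dx": 0,"dy": 0,"dz": 0,"twist": 0,"jaw": 0.1},{"dx": 0,"dy": 0,"dz": 0,"twist": 0,"jaw": 0.1},{"dx": 0,"dy": 0,"dz": 0,"twist": 0,"jaw": 0.1},{"dx": 0,"dy": 0,"dz": 0,"twist": 0,"jaw": 0.1},{"dx": 0,"dy": 0,"dz": 0,"twist": 0,"jaw": 0.1},{"dx": 0,"dy": 0,"dz": 0,"twist": 0,"jaw": 0.1},{"dx": 0,"dy": 0,"dz": 0,"twist": 0,"jaw": 0.1}]' --squeeze 20

```text
clock: 12.9
tcp_pos: [0.446, 0.2702, 0.1907]
eef_rot: [-180.0, 0.0, 81.4]
ft_force: [-0.7, -0.9, 0.8]
grip_width: 0.0237
gripper_force: 20.0
```

apply_moves --targets '[{"dx": 0,"dy": 0,"dz": 0,"twist": 0,"jaw": 0.5},{"dx": 0,"dy": 0,"dz": 0.4,"twist": 0,"jaw": 0.5},{"dx": 0,"dy": 0,"dz": 0,"twist": 0,"jaw": 0.1},{"dx": 0,"dy": 0,"dz": 0,"twist": 0,"jaw": 0.1},{"dx": 0,"dy": 0,"dz": 0,"twist": 0,"jaw": 0.1},{"dx": 0,"dy": 0,"dz": 0,"twist": 0,"jaw": 0.1},{"dx": 0,"dy": 0,"dz": 0,"twist": 0,"jaw": 0.1},{"dx": 0,"dy": 0,"dz": -1,"twist": 0,"jaw": 0.1},{"dx": 0,"dy": 0,"dz": -2.5,"twist": 0,"jaw": 0.1},{"dx": 0,"dy": 0,"dz": -4,"twist": 0,"jaw": 0.1},{"dx": 0,"dy": 0,"dz": -4,"twist": 0,"jaw": 0.1},{"dx": 0,"dy": 0,"dz": -4,"twist": 0,"jaw": 0.1},{"dx": 0,"dy": 0,"dz": -3,"twist": 0,"jaw": 0.1},{"dx": 0,"dy": 0,"dz": -1.5,"twist": 0,"jaw": 0.1},{"dx": 0,"dy": 0,"dz": 0,"twist": 0,"jaw": 0.1}]' --squeeze 20

```text
clock: 14.78
tcp_pos: [0.4461, 0.2705, 0.3874]
eef_rot: [179.9, -0.0, 81.4]
ft_force: [0.5, 0.9, -0.3]
grip_width: 0.0238
gripper_force: 20.0
```

```bash
python3 mv.py .669 .0034
```

```text
[0.4461 0.2705 0.3874] width 0.0238 20.000059286830947 tool dx,dy cm [-23.08  26.03]
```

apply_moves --targets '[{"dx": -1.3,"dy": 1.4,"dz": 0,"twist": 0,"jaw": 0.1},{"dx": -2.6,"dy": 2.9,"dz": 0,"twist": 0,"jaw": 0.1},{"dx": -2.6,"dy": 2.9,"dz": 0,"twist": 0,"jaw": 0.1},{"dx": -2.6,"dy": 2.9,"dz": 0,"twist": 0,"jaw": 0.1},{"dx": -2.6,"dy": 2.9,"dz": 0,"twist": 0,"jaw": 0.1},{"dx": -2.6,"dy": 2.9,"dz": 0,"twist": 0,"jaw": 0.1},{"dx": -2.6,"dy": 2.9,"dz": 0,"twist": 0,"jaw": 0.1},{"dx": -2.6,"dy": 2.9,"dz": 0,"twist": 0,"jaw": 0.1},{"dx": -2.6,"dy": 2.9,"dz": 0,"twist": 0,"jaw": 0.1},{"dx": -1,"dy": 1.4,"dz": 0,"twist": 0,"jaw": 0.1},{"dx": 0,"dy": 0,"dz": 1.5,"twist": 0,"jaw": 0.1},{"dx": 0,"dy": 0,"dz": 0,"twist": 0,"jaw": 0.1},{"dx": 0,"dy": 0,"dz": 0,"twist": 0,"jaw": 0.1}]' --squeeze 20

```text
clock: 16.4
tcp_pos: [0.6679, 0.0049, 0.3717]
eef_rot: [-180.0, -0.0, 81.6]
ft_force: [-0.3, 0.8, -0.1]
grip_width: 0.0234
gripper_force: 20.0
```

```bash
python3 mv.py .669 .0034
```

```text
[0.6679 0.0049 0.3717] width 0.0234 20.000062761828303 tool dx,dy cm [-0.13  0.13]
```

apply_moves --targets '[{"dx": -0.1,"dy": 0.1,"dz": 1.5,"twist": 0,"jaw": 0.1},{"dx": 0,"dy": 0,"dz": 1.4,"twist": 0,"jaw": 0.1},{"dx": 0,"dy": 0,"dz": 0,"twist": 0,"jaw": 0.1},{"dx": 0,"dy": 0,"dz": 0,"twist": 0,"jaw": 0.45},{"dx": 0,"dy": 0,"dz": 0,"twist": 0,"jaw": 0.45},{"dx": 0,"dy": 0,"dz": 0,"twist": 0,"jaw": 0.45},{"dx": 0,"dy": 0,"dz": -1.5,"twist": 0,"jaw": 0.45},{"dx": 0,"dy": 0,"dz": -3.5,"twist": 0,"jaw": 0.45},{"dx": 0,"dy": 0,"dz": -1.5,"twist": 0,"jaw": 0.45},{"dx": 0,"dy": -4,"dz": 0,"twist": 0,"jaw": 0.6},{"dx": 0,"dy": -4,"dz": 0,"twist": 0,"jaw": 0.6},{"dx": 0,"dy": -4,"dz": 0,"twist": 0,"jaw": 0.6},{"dx": 0,"dy": 0,"dz": 0,"twist": 0,"jaw": 0.6},{"dx": 0,"dy": 0,"dz": 0,"twist": 0,"jaw": 0.6}]' --squeeze 20

```text
clock: 18.15
tcp_pos: [0.5512, 0.0195, 0.4083]
eef_rot: [179.9, 0.0, 81.4]
ft_force: [-0.4, 0.3, -0.4]
grip_width: 0.0522
gripper_force: 0.0
```

```bash
python3 mv.py .5456 .0223; python3 - <<'E'
from h import *
t=capture("top")["image"];s=capture("scene")["image"]
f=lambda i:cv2.resize(i,(400,600),interpolation=cv2.INTER_CUBIC)
cv2.imwrite('pics/g2.png',np.hstack([f(t[120:270,220:320]),f(s[120:270,200:300])])[...,::-1])
E
```

```text
[0.5512 0.0195 0.4083] width 0.0522 0.0 tool dx,dy cm [ 0.19 -0.6 ]
```

View pics/g2.png

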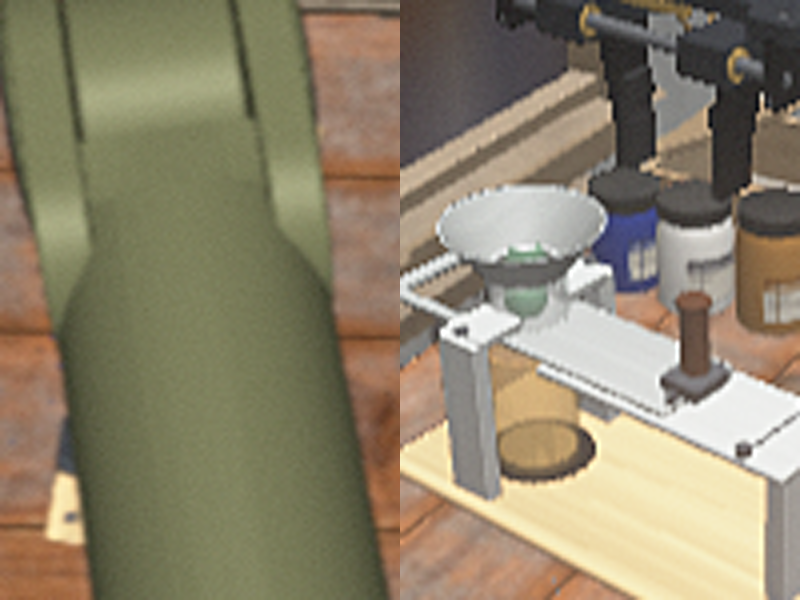

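Both nuggets are in the tube, around (525,275) in the crop. I'll go down around the post and grip it.

apply_moves --targets '[{"dx": 0.2,"dy": -0.6,"dz": 0,"twist": 0,"jaw": 0.6},{"dx": 0,"dy": 0,"dz": 3,"twist": 0,"jaw": 0.6},{"dx": 0,"dy": 0,"dz": 3.5,"twist": 0,"jaw": 0.6},{"dx": 0,"dy": 0,"dz": 2.5,"twist": 0,"jaw": 0.6},{"dx": 0,"dy": 0,"dz": 1.5,"twist": 0,"jaw": 0.6},{"dx": 0,"dy": 0,"dz": 0,"twist": 0,"jaw": 0.6},{"dx": 0,"dy": 0,"dz": 0,"twist": 0,"jaw": 0.6}]' --squeeze 20

```text
clock: 19.12
tcp_pos: [0.5457, 0.0229, 0.3037]
eef_rot: [179.9, -0.0, 81.4]
ft_force: [0.3, 0.1, 0.6]
grip_width: 0.0524
gripper_force: 0.0
```

```bash
python3 mv.py .5456 .0223
```

```text
[0.5457 0.0229 0.3037] width 0.0524 0.0 tool dx,dy cm [-0.06 -0.  ]
```

apply_moves --targets '[{"dx": 0,"dy": 0,"dz": 0.3,"twist": 0,"jaw": 0.6},{"dx": 0,"dy": 0,"dz": 0,"twist": 0,"jaw": 0},{"dx": 0,"dy": 0,"dz": 0,"twist": 0,"jaw": 0},{"dx": 0,"dy": 0,"dz": 0,"twist": 0,"jaw": 0},{"dx": 0,"dy": 0,"dz": 0,"twist": 0,"jaw": 0},{"dx": 0,"dy": 0,"dz": 0,"twist": 0,"jaw": 0},{"dx": 0,"dy": 0,"dz": 0,"twist": 0,"jaw": 0},{"dx": 0,"dy": 0,"dz": 0,"twist": 0,"jaw": 0}]' --squeeze 40

```text
clock: 20.12
tcp_pos: [0.545, 0.0227, 0.2996]
eef_rot: [-180.0, 0.0, 81.4]
ft_force: [-0.4, 1.4, -0.2]
grip_width: 0.0172
gripper_force: 45.6
```

```bash
python3 mv.py .49123 .03067; python3 -c "
from h import *;print(observe()['ft_force'])"
```

```text
[0.545  0.0227 0.2996] width 0.0172 45.60562290251255 tool dx,dy cm [-0.01 -5.44]
[-0.42482405  1.42468689 -0.19025251]
```

apply_moves --targets '[{"dx": 0,"dy": -0.5,"dz": 0,"twist": 0,"jaw": 0},{"dx": 0,"dy": -0.8,"dz": 0,"twist": 0,"jaw": 0},{"dx": 0,"dy": -1,"dz": 0,"twist": 0,"jaw": 0},{"dx": 0,"dy": -1,"dz": 0,"twist": 0,"jaw": 0},{"dx": 0,"dy": -1,"dz": 0,"twist": 0,"jaw": 0},{"dx": 0,"dy": -0.8,"dz": 0,"twist": 0,"jaw": 0},{"dx": 0,"dy": -0.4,"dz": 0,"twist": 0,"jaw": 0},{"dx": 0,"dy": 0,"dz": 0,"twist": 0,"jaw": 0},{"dx": 0,"dy": 0,"dz": 0,"twist": 0,"jaw": 0},{"dx": 0,"dy": 0,"dz": 0,"twist": 0,"jaw": 0},{"dx": 0,"dy": 0,"dz": 0,"twist": 0,"jaw": 0}]' --squeeze 40

```text
clock: 21.5
tcp_pos: [0.4911, 0.0307, 0.2997]
eef_rot: [179.8, -0.0, 81.4]
ft_force: [7.8, -0.3, -8.4]
grip_width: 0.0172
gripper_force: 46.3
```

```bash
python3 mv.py .49123 .03067; python3 - <<'E'
from h import *
t=capture("top")["image"];s=capture("scene")["image"]
print(observe()['ft_force'])
f=lambda i:cv2.resize(i,(400,600),interpolation=cv2.INTER_CUBIC)
cv2.imwrite('pics/p1.png',np.hstack([f(t[120:270,220:320]),f(s[140:290,215:315])])[...,::-1])
E
```

```text
[0.4911 0.0307 0.2997] width 0.0172 46.28936782479286 tool dx,dy cm [-0.    0.02]
[ 7.25784538 -1.18467037 -7.92415177]
```

View pics/p1.png

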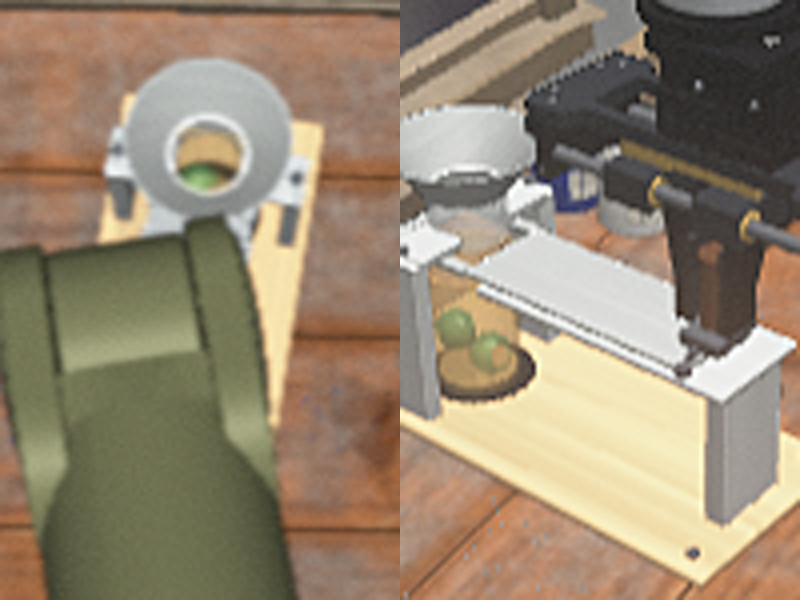

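Both nuggets have dropped into the tumbler, at (455,328) and (490,352) in the crop. The post is at the pins. I'll let them settle and check once more.

apply_moves --targets '[{"dx": 0,"dy": 0,"dz": 0,"twist": 0,"jaw": 0},{"dx": 0,"dy": 0,"dz": 0,"twist": 0,"jaw": 0},{"dx": 0,"dy": 0,"dz": 0,"twist": 0,"jaw": 0},{"dx": 0,"dy": 0,"dz": 0,"twist": 0,"jaw": 0},{"dx": 0,"dy": 0,"dz": 0,"twist": 0,"jaw": 0},{"dx": 0,"dy": 0,"dz": 0,"twist": 0,"jaw": 0}]' --squeeze 40

```text
clock: 22.35
tcp_pos: [0.4911, 0.0307, 0.2997]
eef_rot: [179.8, -0.0, 81.4]
ft_force: [7.6, -0.6, -7.7]
grip_width: 0.0172
gripper_force: 46.3
```

```bash
python3 - <<'E'
from h import *
s=capture("scene")["image"]
cv2.imwrite('pics/p2.png',cv2.resize(s[160:280,190:330],None,fx=5,fy=5,interpolation=cv2.INTER_CUBIC)[...,::-1])
E
```

```text
(no output)
```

View pics/p2.png

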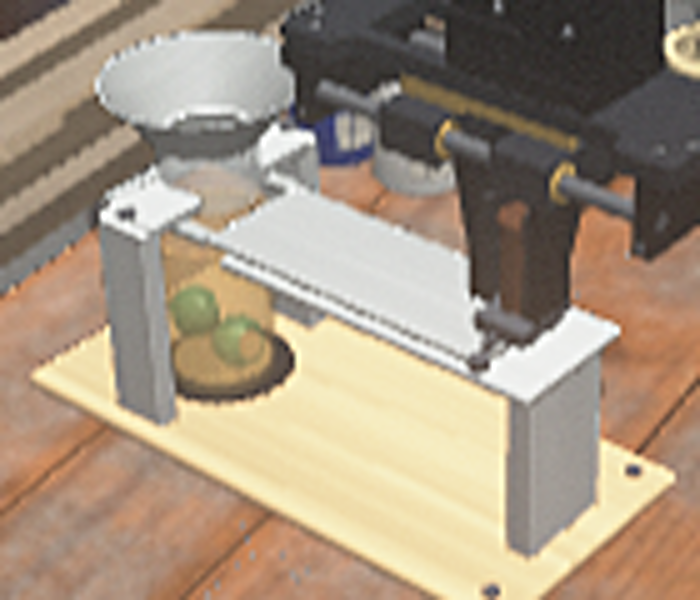

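Both nuggets rest in the upright tumbler, at (193,310) and (238,340). The post is held at the mark between the pins, near (485,360).

```bash
python3 -c "
from workcell import finish_job;print(finish_job())"
```

```text
the job is handed in; nothing more can be done
None
```

I handed the job in at about 22 s: both nuggets are in the upright tumbler, the gripper is still holding the post at the mark, and the cork and the mould were not touched.

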